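# Unhitch the cart drawbar and hold it up off its ball

## Task

The drawbar of the workshop's hand cart is hitched to the ball on the plywood stand. Pull the spring latch on the coupler sideways until it is clear of the ball while the drawbar is still down, then lift the coupler about 9 cm up off the ball, and finish with the gripper still holding the drawbar raised and steady, so that a colleague can clean the ball; do not let go or lower it. Leave the jar, the white vessel and the wrench where they are.

Things in the scene. Friction and masses are not known exactly. Their poses are not given: they have to be found in the camera images.
- stand: Fixed plywood board, 130 x 420 x 18 mm, on the table. Origin on its underside, straight below the steel hitch ball (40 mm across, centre 73 mm up). y runs along the board from the ball to the drawbar's hinge, x is the direction in which the latch is pulled, z is up.
- hinge (a point): Middle of the drawbar's fixed hinge axis, which is level and parallel to the stand's x: 300 mm along the stand's y from the ball, 83 mm above the table, between two upright steel cheeks whose tops are 103 mm above the table.
- drawbar: Drawbar (tongue), about 0.7 kg with the coupler and the latch: a grey 34 mm square bar from the hinge to the coupler, a steel housing 62 x 68 x 36 mm (along x, y, z) open below that sits over the ball. Origin on the hinge axis; while the drawbar is down its axes are those of the stand, and the coupler is 300 mm off along its -y. The bar falls back by itself if let go.
- tongue_hinge (a joint): Angle of the drawbar, rad: 0 seated on the ball, grows as the coupler rises, up to 0.85; 0.3 is about 89 mm of lift at the coupler. It cannot rise from the ball unless the latch is pulled.
- coupler_top (a point): Middle of the coupler's flat top, straight above the ball, 102 mm above the table while the drawbar is down.
- latch_tab (a point): Middle of the top edge of the latch's upright steel tab, the part to take hold of: 12 mm thick (along x), 34 mm wide (along y), top 150 mm above the table while down. It rises 42 mm from the latch plate, which lies on the coupler's top (70 x 36 mm, upper face 108 mm above the table). Only its x slide is free, so the drawbar can be lifted by the tab with the latch kept pulled.
- latch (a joint): Travel of the latch along the stand's +x, m: 0 shut, 0.018 at its stop. The plate goes down the coupler's +x side to a bolt that catches under the ball; the bolt is clear from about 0.009, pull it 0.014 or more. A spring draws it shut, with 6 N at 0 and 11 N at 0.018.
- jar: Bystander: closed jar, 64 mm across, 65 mm tall, origin under its centre. Leave alone.
- vessel: Bystander: open square white plaster vessel, 60 x 60 x 85 mm, origin under its centre. Leave alone.
- wrench: Bystander: steel wrench about 170 mm long, lying flat, its handle towards its own -x. Leave alone.

How it is judged:
On the way:
1. the latch is pulled clear (over 10 mm) while the drawbar is still down (value of joint latch above 0.01 m and value of joint tongue_hinge below 0.03 rad), for 0.1 s.
At the end, for the whole second after the job is handed in: The coupler is held at least 60 mm above its seat (hinge angle over 0.2 rad) and still (under 0.1 rad/s), the fingers are in contact with the drawbar or its latch (over 1 N), no bystander props it, and no bystander has moved more than 30 mm (value of joint tongue_hinge above 0.2 rad and contact force between the fingers and drawbar above 1 N and angular speed of drawbar below 0.1 rad/s and contact force between each of jar, vessel, wrench and drawbar below 0.3 N and distance of each of jar, vessel, wrench from where it was at the start of the episode below 0.03 m); the arm keeps its last pose, push and grip.
It fails at once if the jar is pushed away (over 30 mm) (distance of jar from where it was at the start of the episode above 0.03 m).
It fails at once if the vessel is pushed away (over 30 mm) (distance of vessel from where it was at the start of the episode above 0.03 m).
It fails at once if the wrench is pushed away (over 30 mm) (distance of wrench from where it was at the start of the episode above 0.03 m).
It also fails if it takes over 35 s, if anything falls off the work surface, if the arm or the gripper's body presses on something with over 40 N, if the wrist force passes 120 N, or if a joint passes its speed limit or range.

## Robot

A 7-joint arm with a two-finger parallel gripper is mounted at the origin on the work surface. World frame = base frame: x ahead of the robot, y to its left, z up, the work surface at z = 0. Lengths are in m, angles in rad, forces in N, time in s.
With the tool pointing down it reaches from about 0.4 to 0.75 m from the base axis. Payload 19.5 kg.
Tool frame: the origin (TCP) lies on the centre line of the jaws, within the pads' length; the fingertips stand 14 mm ahead of it and the grasp point (between the pads) lies 5 mm behind it; z points along the fingers, y is the line along which they close (so a half turn about z gives the same grasp; the last joint's range is limited). The gripper opens to 85 mm and grips with 20 to 120 N. Pads are 22 mm wide; open, the fingers measure 114 mm over their backs; the gripper's body (76 mm by 85 mm) begins 54 mm behind the grasp point. The pads swing forward as they close: fully open they stand 13 mm farther back than shut.
Start: joints at [1.182, 0.707, -0.028, 1.485, 0.022, 0.951, -0.075], TCP at [0.195, -0.541, 0.245] pointing down, gripper open.
Joint ranges: [-2.71, 2.71], [-0.32, 2.16], [-1.57, 1.52], [0, 2.45], [-1.46, 4.6], [0, 2.02], [-2.83, 2.83]. Speed limits (rad/s): [1.89, 1.89, 2.57, 2.57, 3.01, 3.01, 3.01].

## Interface

Orientations are given as a rotation vector (axis times angle).
In Python, from bench import read_state, imaging, job gives the robot as it stands.
- The arm moves only by the tool arm_command, never from a script. Its argument "rows" is a list of rows, each an object of numbers: "claw": the opening, from 0 (shut) to 1 (fully open); "tx", "ty", "tz": the shift along the tool's x, y, z in m; "ax", "ay", "az": the turn, a rotation vector about the tool's x, y, z in degrees. In form: [{"claw": .., "tx": .., "ty": .., "tz": .., "ax": .., "ay": .., "az": ..}, ...]. A call has 1 to 10 rows; each row is the pose to reach, as a shift and turn from the pose commanded when the call began, along the tool's axes at that moment; what a row does not reach only later rows make up. A row lasts 1/10 s, in which the tool goes at most 50 mm and 8.59 degrees, less where a joint would pass 70% of its speed; a pose out of reach is approached as far as the arm can. A call with a gripper value outside its range is refused whole. The fingers move at their own pace and stop on an object; "newtons" is the grip in N (left out, the last holds). Time passes only in rows, so rows that repeat a pose let the fingers close. It gives the time, the measured TCP pose, the force, the opening and the grip force at its end, in the units of the state.
- read_state(): the state, without advancing time (a new reading comes with each control period).
- imaging.get_image(name): name is "scene" or "top"; returns the picture (420x560x3 uint8, red, green, blue); there is no depth.
- imaging.camera_model(name): a dict with "fx", "fy", "cx", "cy" (pixels), "camera_from_world" (4x4, takes a point from world to camera coordinates). Camera axes: x right, y up, looking along -z (the intrinsics and any distortion apply to the point x, -y, -z); pixel columns grow to the right and rows downward; lengths in m; the calibration is good to about 2 mm. A picture is of the moment at which its call begins. camera_model takes no time and is no camera call.
- job.sign_off(): hands the job in; it is judged then, once.
The state is a dict: "time": time; "joint_positions": joint angles; "joint_vel": joint speeds; "joint_torque": joint torques, N m; "position": TCP position; "tool_rot": TCP orientation; "wrist_force": force on the tool from outside, world axes, zero at the start; "ft_torque": the same for the moment, N m; "finger_gap": finger opening in m; "gripper_force": force on a finger pad.
Only numpy, scipy, OpenCV 4.12 (cv2) and the standard library are available. Lean on these libraries where they do the work, as an engineer would, in place of code of your own. Each camera call takes 0.05 s, during which the arm holds its last target. There are 200 camera calls.

## Working session

There is one attempt and no reset: what is moved stays moved. The work goes in short steps, Python scripts to look and compute and a tool call to move; the robot and the scene stay as the last step left them, time stands still between calls to the robot, and variables do not carry over. Pictures are saved under pics/ and viewed, at most 10 in all, crops included, and the job is handed in when it is done.

Besides the shell and the picture viewer there is one more tool, called in YAML: its name, and indented under it one key for each argument. arm_command: Moves the arm, as the interface text tells. Its arguments: {"type":"object","properties":{"rows":{"type":"array","items":{"type":"object","properties":{"claw":{"type":"number"},"tx":{"type":"number"},"ty":{"type":"number"},"tz":{"type":"number"},"ax":{"type":"number"},"ay":{"type":"number"},"az":{"type":"number"}}}},"newtons":{"type":"number"}},"required":["rows"]}

```bash
mkdir -p pics; python3 - <<'E'
from bench import read_state, imaging
import cv2,numpy as np
for n in("scene","top"):
    cv2.imwrite(f"pics/{n}0.png",imaging.get_image(n)[:,:,::-1])
    m=imaging.camera_model(n);print(n,{k:(np.round(v,4).tolist()) for k,v in m.items()})
print(read_state())
E
```

```text
scene {'fx': 455.147, 'fy': 455.147, 'cx': 287.0992, 'cy': 205.2633, 'camera_from_world': [[-0.8669, 0.4981, 0.0187, 0.5601], [-0.3683, -0.6654, 0.6492, 0.0833], [0.3358, 0.5559, 0.7603, -1.0931], [0.0, 0.0, 0.0, 1.0]]}
top {'fx': 404.1463, 'fy': 404.1463, 'cx': 273.9196, 'cy': 205.4159, 'camera_from_world': [[0.0012, -1.0, -0.0015, -0.0791], [0.9768, 0.0009, 0.2142, -0.5963], [-0.2142, -0.0017, 0.9768, -0.8883], [0.0, 0.0, 0.0, 1.0]]}
{'time': 0.1, 'joint_positions': array([ 1.18228069,  0.707018  , -0.02764282,  1.48491135,  0.02200919,
        0.95089459, -0.07546482]), 'joint_vel': array([-0.00100501, -0.00161348, -0.0008207 , -0.00154705,  0.00169707,
        0.00086161,  0.00228428]), 'joint_torque': array([ 2.34780076e-03, -8.84303784e+01,  1.23676725e+00, -2.36460865e+01,
        1.70767901e-02,  5.03267933e-03, -1.05965447e-05]), 'position': array([ 0.19538771, -0.54056975,  0.24489668]), 'tool_rot': array([-3.09356264e+00, -5.41984047e-01,  2.78188361e-04]), 'wrist_force': array([ 0.68906711, -0.66302071, -0.26517102]), 'ft_torque': array([-0.02606338, -0.02246312, -0.02801624]), 'gripper_force': 0.0, 'finger_gap': 0.08546039369392898}
```

View pics/scene0.png

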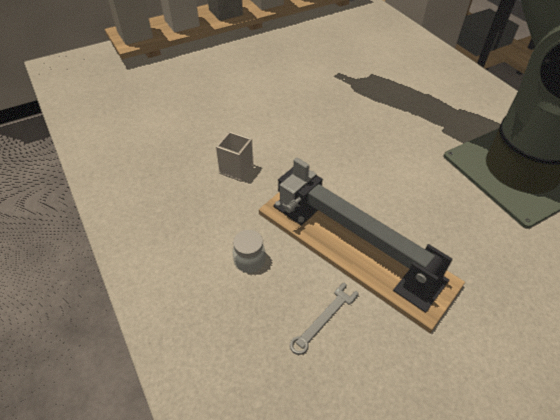

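View pics/top0.png

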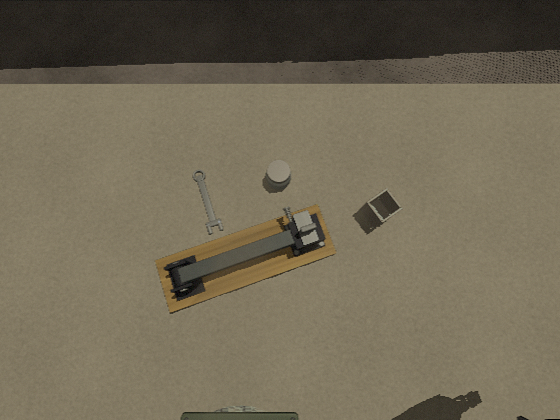

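```bash
cat > h.py <<'E'
import cv2,numpy as np
from bench import read_state,imaging
def ray(n,uv):
    m=imaging.camera_model(n);T=np.array(m["camera_from_world"]);R=T[:3,:3]
    d=np.array([(uv[0]-m["cx"])/m["fx"],-(uv[1]-m["cy"])/m["fy"],-1.])
    return -R.T@T[:3,3],R.T@d
def plane(n,uv,z):
    o,d=ray(n,uv);return o+d*(z-o[2])/d[2]
def tri(us,ut):
    A=[];b=[]
    for n,u in(("scene",us),("top",ut)):
        o,d=ray(n,u);d/=np.linalg.norm(d);P=np.eye(3)-np.outer(d,d);A.append(P);b.append(P@o)
    p=np.linalg.lstsq(np.vstack(A),np.hstack(b),rcond=None)[0]
    r=np.linalg.norm(np.vstack(A)@p-np.hstack(b));return p,r
E
python3 - <<'E'
import cv2,numpy as np
from h import *
a=cv2.imread("pics/scene0.png")[145:230,245:345];b=cv2.imread("pics/top0.png")[190:275,265:345]
f=lambda i:cv2.convertScaleAbs(cv2.resize(i,None,fx=4.8,fy=4.8,interpolation=cv2.INTER_CUBIC),alpha=1.6,beta=10)
cv2.imwrite("pics/crop0.png",cv2.resize(np.hstack([f(a),f(b)]),None,fx=.92,fy=.92))
for n in("top","scene"):
    h=cv2.cvtColor(cv2.imread(f"pics/{n}0.png"),cv2.COLOR_BGR2HSV)
    k=cv2.inRange(h,(8,100,60),(25,255,255))
    if n=="scene":k[:150]=0
    k=cv2.morphologyEx(k,cv2.MORPH_CLOSE,np.ones((25,25)))
    c=max(cv2.findContours(k,0,2)[0],key=cv2.contourArea)
    w=np.array([plane(n,p[0],.018)[:2] for p in c],np.float32)*1000
    print(n,cv2.minAreaRect(w),cv2.boxPoints(cv2.minAreaRect(w)).round().tolist(),cv2.boundingRect(c))
E
```

```text
top ((480.38201904296875, -9.89605712890625), (130.49610900878906, 418.5236511230469), 19.52969741821289) [[349.0, 166.0], [489.0, -229.0], [612.0, -185.0], [472.0, 209.0]] (155, 204, 181, 109)
scene ((485.63848876953125, -6.776641845703125), (135.55516052246094, 419.0643005371094), 19.58160400390625) [[352.0, 168.0], [492.0, -227.0], [620.0, -181.0], [479.0, 213.0]] (259, 193, 206, 140)
```

View pics/crop0.png

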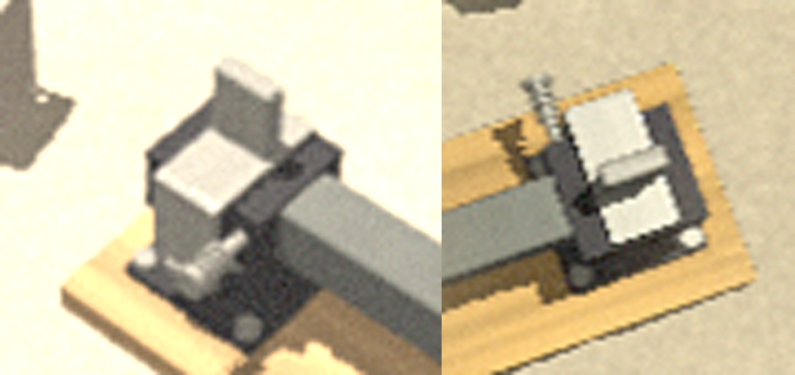

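Scene crop: the tab's top edge is centred at about (250,79) in the crop, which is scene px (301.6,162.9). In the top crop it is at (634,167), which is top px (308.5,227.8). The latch plate lies on the coupler and the bar runs toward the hinge at lower right (scene) and left (top).

```bash
python3 - <<'E'
from h import *
s=lambda x,y:(245+x/4.416-.4,145+y/4.416-.4)
t=lambda x,y:(265+(x-442)/4.416-.4,190+y/4.416-.4)
for nm,a,b in(("tab",s(250,79),t(634,167)),("tab hinge end",s(276,95),t(600,181)),("tab far end",s(225,62),t(667,155)),
  ):
    p,r=tri(a,b);print(nm,p.round(4),r.round(4),"at .15:",plane("scene",a,.15).round(4),plane("top",b,.15).round(4))
# ball from board: board mid in both views, end offset by hinge/ball
for c in((.4804,-.0099),(.4856,-.0068)):print(c)
st=read_state();p,r=tri(s(250,79),t(634,167))
from scipy.spatial.transform import Rotation as R
M=R.from_rotvec(st["tool_rot"]).as_matrix();print(M.round(3),"delta tool to (tab xy):",(M.T@(p-st["position"])).round(4))
x=np.array([np.cos(np.radians(19.55)),np.sin(np.radians(19.55)),0]);y=np.array([-x[1],x[0],0])
d=p-np.array([.483,-.0083,0]);print("tab in board-centre axes",(d@x).round(4),(d@y).round(4))
E
```

```text
tab [ 0.5306 -0.1513  0.1463] 0.0 at .15: [ 0.5327 -0.148   0.15  ] [ 0.53  -0.151  0.15 ]
tab hinge end [ 0.5249 -0.1359  0.1464] 0.0021 at .15: [ 0.5279 -0.134   0.15  ] [ 0.5232 -0.1346  0.15  ]
tab far end [ 0.5356 -0.1665  0.1466] 0.0015 at .15: [ 0.5369 -0.1626  0.15  ] [ 0.5359 -0.1669  0.15  ]
(0.4804, -0.0099)
(0.4856, -0.0068)
[[ 0.94   0.34  -0.   ]
 [ 0.34  -0.94   0.001]
 [-0.    -0.001 -1.   ]] delta tool to (tab xy): [ 0.4476 -0.2521  0.0989]
tab in board-centre axes -0.003 -0.1507
```

arm_command:
  rows:
    - {"claw": 0.55,"tx": 0.037,"ty": -0.021,"tz": 0,"az": -7.5}
    - {"claw": 0.55,"tx": 0.075,"ty": -0.042,"tz": 0,"az": -15}
    - {"claw": 0.55,"tx": 0.112,"ty": -0.063,"tz": 0,"az": -22.5}
    - {"claw": 0.55,"tx": 0.15,"ty": -0.085,"tz": 0,"az": -30}
    - {"claw": 0.55,"tx": 0.187,"ty": -0.106,"tz": 0,"az": -37.5}
    - {"claw": 0.55,"tx": 0.224,"ty": -0.127,"tz": 0,"az": -45}
    - {"claw": 0.55,"tx": 0.224,"ty": -0.127,"tz": 0,"az": -45}

```text
schema error: expected keys claw, tx, ty, tz, ax, ay, az
```

```bash
cat > d.py <<'E'
import sys;from h import *
from scipy.spatial.transform import Rotation as R
st=read_state();M=R.from_rotvec(st["tool_rot"]).as_matrix()
a=np.radians(19.55);x=np.array([np.cos(a),np.sin(a),0]);y=np.array([-x[1],x[0],0])
W=np.column_stack([y,x,[0,0,-1]])
g=np.array([float(v) for v in sys.argv[1:4]])
print("t",st["time"],"pos",st["position"].round(4),"j",st["joint_positions"].round(2),"F",st["wrist_force"].round(1),"gap",st["finger_gap"].round(4),"grip",st["gripper_force"])
print("goal shift",(M.T@(g-st["position"])).round(4),"turn",np.degrees(R.from_matrix(M.T@W).as_rotvec()).round(2))
print("goal-pos in stand y,x,-z",(W.T@(g-st["position"])).round(4))
E
python3 d.py .531 -.150 .245
```

```text
Traceback (most recent call last):
  File "d.py", line 7, in <module>
    print("t",st["time"],"pos",st["position"].round(4),"j",st["joint_positions"].round(2),"F",st["wrist_force"].round(1),"gap",st["finger_gap"].round(4),"grip",st["gripper_force"])
                                                                                                                               ^^^^^^^^^^^^^^^^^^^^^^
AttributeError: 'float' object has no attribute 'round'
```

arm_command:
  rows:
    - {"claw": 0.55,"tx": 0.037,"ty": -0.021,"tz": 0,"ax": 0,"ay": 0,"az": -7.5}
    - {"claw": 0.55,"tx": 0.075,"ty": -0.042,"tz": 0,"ax": 0,"ay": 0,"az": -15}
    - {"claw": 0.55,"tx": 0.112,"ty": -0.063,"tz": 0,"ax": 0,"ay": 0,"az": -22.5}
    - {"claw": 0.55,"tx": 0.15,"ty": -0.085,"tz": 0,"ax": 0,"ay": 0,"az": -30}
    - {"claw": 0.55,"tx": 0.187,"ty": -0.106,"tz": 0,"ax": 0,"ay": 0,"az": -37.5}
    - {"claw": 0.55,"tx": 0.224,"ty": -0.127,"tz": 0,"ax": 0,"ay": 0,"az": -45}
    - {"claw": 0.55,"tx": 0.224,"ty": -0.127,"tz": 0,"ax": 0,"ay": 0,"az": -45}

```text
time: 0.8
position: [0.3663, -0.341, 0.2453]
tool_rot: [-2.641, -1.7, -0.004]
wrist_force: [-1.4, -0.6, 0.4]
finger_gap: 0.0471
gripper_force: 0.0
```

```bash
sed -i 's/st\["finger_gap"\].round(4)/st["finger_gap"]/' d.py
python3 d.py .531 -.150 .245
```

```text
t 0.8 pos [ 0.3663 -0.341   0.2453] j [ 0.82  0.6  -0.23  1.75  0.18  0.81  0.08] F [-1.4 -0.6  0.4] gap 0.04712231812188129 grip 0.0
goal shift [0.2421 0.0708 0.001 ] turn [  0.09  -0.13 -44.02]
goal-pos in stand y,x,-z [0.1249 0.2191 0.0003]
```

arm_command:
  rows:
    - {"claw": 0.55,"tx": 0.04,"ty": 0.012,"tz": 0,"ax": 0,"ay": 0,"az": -7.5}
    - {"claw": 0.55,"tx": 0.08,"ty": 0.024,"tz": 0,"ax": 0,"ay": 0,"az": -15}
    - {"claw": 0.55,"tx": 0.12,"ty": 0.035,"tz": 0,"ax": 0,"ay": 0,"az": -22.5}
    - {"claw": 0.55,"tx": 0.16,"ty": 0.047,"tz": 0,"ax": 0,"ay": 0,"az": -30}
    - {"claw": 0.55,"tx": 0.2,"ty": 0.059,"tz": 0,"ax": 0,"ay": 0,"az": -37.5}
    - {"claw": 0.55,"tx": 0.242,"ty": 0.071,"tz": 0,"ax": 0,"ay": 0,"az": -44}
    - {"claw": 0.55,"tx": 0.242,"ty": 0.071,"tz": 0,"ax": 0,"ay": 0,"az": -44}
    - {"claw": 0.55,"tx": 0.242,"ty": 0.071,"tz": 0,"ax": 0,"ay": 0,"az": -44}

```text
time: 1.6
position: [0.53, -0.1559, 0.2448]
tool_rot: [-1.826, -2.555, 0.001]
wrist_force: [0.3, -0.7, 0.2]
finger_gap: 0.0472
gripper_force: 0.0
```

```bash
python3 d.py .531 -.150 .130; python3 -c "
from h import *
a=imaging.get_image('scene')[80:260,200:440,::-1];b=imaging.get_image('top')[140:320,200:400,::-1]
f=lambda i:cv2.convertScaleAbs(cv2.resize(i,None,fx=1.8,fy=1.8,interpolation=cv2.INTER_CUBIC),alpha=1.6,beta=10)
cv2.imwrite('pics/c1.png',np.hstack([f(a),f(b)]))"
```

```text
t 1.6 pos [ 0.53   -0.1559  0.2448] j [ 0.45  0.69 -0.42  1.56  0.32  0.96  0.25] F [ 0.3 -0.7  0.2] gap 0.047164487184609666 grip 0.0
goal shift [0.0052 0.003  0.1148] turn [-0.04 -0.03 -0.67]
goal-pos in stand y,x,-z [0.0053 0.003  0.1148]
```

View pics/c1.png

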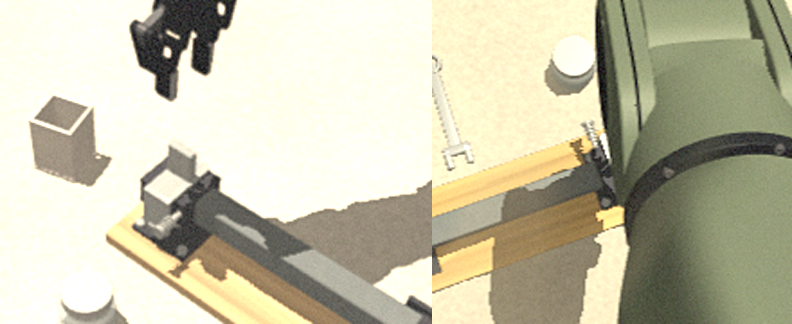

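The scene crop shows the fingers centred above the tab, closing along the latch direction. In the top view the arm hides the coupler.

arm_command:
  rows:
    - {"claw": 0.55,"tx": 0,"ty": 0,"tz": 0.03,"ax": 0,"ay": 0,"az": 0}
    - {"claw": 0.55,"tx": 0,"ty": 0,"tz": 0.06,"ax": 0,"ay": 0,"az": 0}
    - {"claw": 0.55,"tx": 0,"ty": 0,"tz": 0.06,"ax": 0,"ay": 0,"az": 0}
    - {"claw": 0.55,"tx": 0,"ty": 0,"tz": 0.06,"ax": 0,"ay": 0,"az": 0}

```text
time: 2.1
position: [0.5298, -0.1569, 0.1861]
tool_rot: [-1.829, -2.554, 0.0]
wrist_force: [0.4, 0.2, 0.7]
finger_gap: 0.0468
gripper_force: 0.0
```

```bash
python3 d.py .531 -.150 .130; python3 -c "
from h import *
a=imaging.get_image('scene')[90:230,220:400,::-1]
cv2.imwrite('pics/c2.png',cv2.convertScaleAbs(cv2.resize(a,None,fx=4,fy=4,interpolation=cv2.INTER_CUBIC),alpha=1.6,beta=10))"
```

```text
t 2.1 pos [ 0.5298 -0.1569  0.1861] j [ 0.43  0.77 -0.39  1.64  0.37  0.81  0.21] F [0.4 0.2 0.7] gap 0.0467820489393822 grip 0.0
goal shift [0.0061 0.0033 0.0561] turn [-0.01  0.   -0.76]
goal-pos in stand y,x,-z [0.0061 0.0034 0.0561]
```

View pics/c2.png

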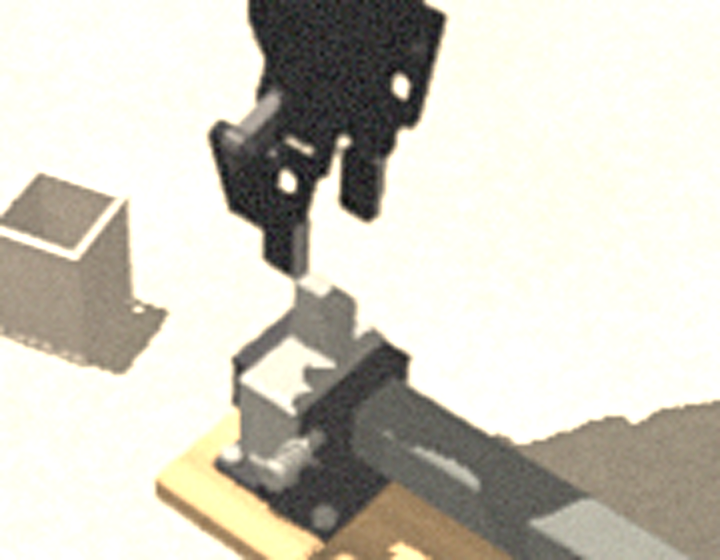

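The scene crop shows the fingertips just above the tab, with a finger on each of its x sides.

arm_command:
  rows:
    - {"claw": 0.55,"tx": 0.006,"ty": 0.003,"tz": 0.015,"ax": 0,"ay": 0,"az": -0.7}
    - {"claw": 0.55,"tx": 0.006,"ty": 0.003,"tz": 0.035,"ax": 0,"ay": 0,"az": -0.7}
    - {"claw": 0.55,"tx": 0.006,"ty": 0.003,"tz": 0.055,"ax": 0,"ay": 0,"az": -0.7}
    - {"claw": 0.55,"tx": 0.006,"ty": 0.003,"tz": 0.055,"ax": 0,"ay": 0,"az": -0.7}
    - {"claw": 0.55,"tx": 0.006,"ty": 0.003,"tz": 0.055,"ax": 0,"ay": 0,"az": -0.7}

```text
time: 2.65
position: [0.5314, -0.1498, 0.1317]
tool_rot: [1.811, 2.565, 0.001]
wrist_force: [0.1, -0.5, -0.1]
finger_gap: 0.0471
gripper_force: 0.0
```

```bash
python3 d.py .531 -.150 .130; python3 -c "
from h import *
a=imaging.get_image('scene')[90:230,220:400,::-1]
cv2.imwrite('pics/c3.png',cv2.convertScaleAbs(cv2.resize(a,None,fx=4,fy=4,interpolation=cv2.INTER_CUBIC),alpha=1.8,beta=30))"
```

```text
t 2.65 pos [ 0.5314 -0.1498  0.1317] j [ 0.4   0.85 -0.35  1.69  0.42  0.67  0.17] F [ 0.1 -0.5 -0.1] gap 0.04708165797653659 grip 0.0
goal shift [-0.0001 -0.0004  0.0017] turn [ 0.07  0.04 -0.  ]
goal-pos in stand y,x,-z [-0.0001 -0.0004  0.0017]
```

View pics/c3.png

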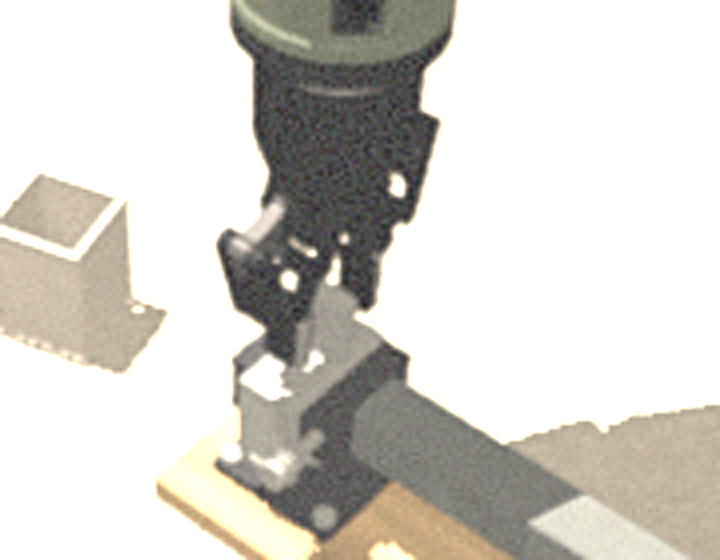

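The scene crop shows the tab between the two fingers, with the tips just above the plate. I'll close the gripper.

arm_command:
  rows:
    - {"claw": 0.3,"tx": 0,"ty": 0,"tz": 0,"ax": 0,"ay": 0,"az": 0}
    - {"claw": 0,"tx": 0,"ty": 0,"tz": 0,"ax": 0,"ay": 0,"az": 0}
    - {"claw": 0,"tx": 0,"ty": 0,"tz": 0,"ax": 0,"ay": 0,"az": 0}
    - {"claw": 0,"tx": 0,"ty": 0,"tz": 0,"ax": 0,"ay": 0,"az": 0}
    - {"claw": 0,"tx": 0,"ty": 0,"tz": 0,"ax": 0,"ay": 0,"az": 0}
    - {"claw": 0,"tx": 0,"ty": 0,"tz": 0,"ax": 0,"ay": 0,"az": 0}
  newtons: 80

```text
time: 3.3
position: [0.5309, -0.1498, 0.131]
tool_rot: [1.812, 2.566, -0.0]
wrist_force: [-3.4, -1.2, 10.9]
finger_gap: 0.0112
gripper_force: 77.9
```

arm_command:
  rows:
    - {"claw": 0,"tx": 0,"ty": 0.004,"tz": 0,"ax": 0,"ay": 0,"az": 0}
    - {"claw": 0,"tx": 0,"ty": 0.008,"tz": 0,"ax": 0,"ay": 0,"az": 0}
    - {"claw": 0,"tx": 0,"ty": 0.012,"tz": 0,"ax": 0,"ay": 0,"az": 0}
    - {"claw": 0,"tx": 0,"ty": 0.015,"tz": 0,"ax": 0,"ay": 0,"az": 0}
    - {"claw": 0,"tx": 0,"ty": 0.015,"tz": 0,"ax": 0,"ay": 0,"az": 0}
    - {"claw": 0,"tx": 0,"ty": 0.015,"tz": 0,"ax": 0,"ay": 0,"az": 0}

```text
time: 3.9
position: [0.5442, -0.1451, 0.131]
tool_rot: [-1.812, -2.566, 0.003]
wrist_force: [-8.7, -1.9, 15.4]
finger_gap: 0.0109
gripper_force: 78.6
```

```bash
python3 d.py .531 -.150 .130; python3 -c "
from h import *
a=imaging.get_image('scene')[120:230,240:370,::-1]
cv2.imwrite('pics/c4.png',cv2.convertScaleAbs(cv2.resize(a,None,fx=5,fy=5,interpolation=cv2.INTER_CUBIC),alpha=1.8,beta=30))"
```

```text
t 3.9 pos [ 0.5442 -0.1451  0.131 ] j [ 0.38  0.86 -0.35  1.65  0.41  0.71  0.17] F [-8.7 -1.9 15.4] gap 0.010880008054697259 grip 78.63290190696716
goal shift [-0.0002 -0.0141  0.0011] turn [-0.11  0.02 -0.01]
goal-pos in stand y,x,-z [-0.0002 -0.0141  0.001 ]
```

View pics/c4.png

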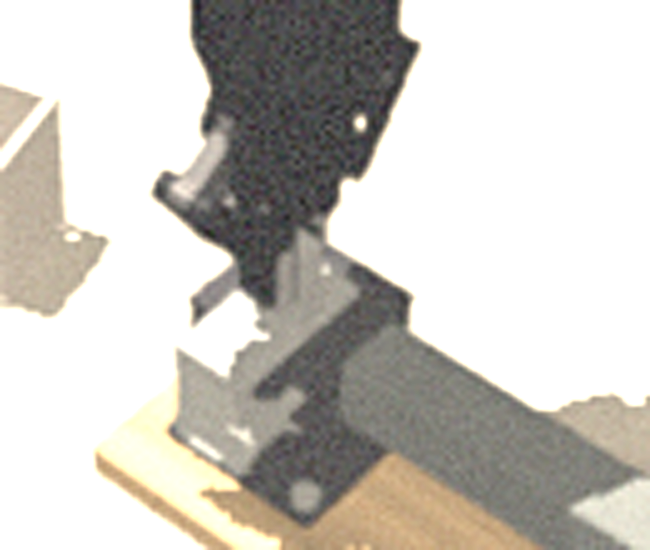

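The crop shows the latch plate shifted well out past the coupler's +x side, with the drawbar still down. TCP travel is 14 mm and the spring force about 9 N. Next is lifting along the hinge arc.

arm_command:
  rows:
    - {"claw": 0,"tx": 0,"ty": 0.001,"tz": 0,"ax": 0,"ay": 0,"az": 0}
    - {"claw": 0,"tx": 0,"ty": 0.001,"tz": 0,"ax": 0,"ay": 0,"az": 0}
    - {"claw": 0,"tx": 0.0013,"ty": 0.001,"tz": -0.0075,"ax": 0,"ay": -1.43,"az": 0}
    - {"claw": 0,"tx": 0.0028,"ty": 0.001,"tz": -0.0149,"ax": 0,"ay": -2.86,"az": 0}
    - {"claw": 0,"tx": 0.0045,"ty": 0.001,"tz": -0.0223,"ax": 0,"ay": -4.3,"az": 0}
    - {"claw": 0,"tx": 0.0063,"ty": 0.001,"tz": -0.0297,"ax": 0,"ay": -5.73,"az": 0}
    - {"claw": 0,"tx": 0.0063,"ty": 0.001,"tz": -0.0297,"ax": 0,"ay": -5.73,"az": 0}
    - {"claw": 0,"tx": 0.0063,"ty": 0.001,"tz": -0.0297,"ax": 0,"ay": -5.73,"az": 0}

```text
time: 4.75
position: [0.5423, -0.1393, 0.16]
tool_rot: [1.766, 2.5, -0.094]
wrist_force: [-8.8, -6.5, -2.7]
finger_gap: 0.0111
gripper_force: 78.3
```

arm_command:
  rows:
    - {"claw": 0,"tx": 0.0013,"ty": 0,"tz": -0.0075,"ax": 0,"ay": -1.43,"az": 0}
    - {"claw": 0,"tx": 0.0028,"ty": 0,"tz": -0.0149,"ax": 0,"ay": -2.86,"az": 0}
    - {"claw": 0,"tx": 0.0045,"ty": 0,"tz": -0.0223,"ax": 0,"ay": -4.3,"az": 0}
    - {"claw": 0,"tx": 0.0063,"ty": 0,"tz": -0.0297,"ax": 0,"ay": -5.73,"az": 0}
    - {"claw": 0,"tx": 0.0083,"ty": 0,"tz": -0.037,"ax": 0,"ay": -7.16,"az": 0}
    - {"claw": 0,"tx": 0.0105,"ty": 0,"tz": -0.0443,"ax": 0,"ay": -8.59,"az": 0}
    - {"claw": 0,"tx": 0.0129,"ty": 0,"tz": -0.0515,"ax": 0,"ay": -10.03,"az": 0}
    - {"claw": 0,"tx": 0.0155,"ty": 0,"tz": -0.0586,"ax": 0,"ay": -11.46,"az": 0}
    - {"claw": 0,"tx": 0.0155,"ty": 0,"tz": -0.0586,"ax": 0,"ay": -11.46,"az": 0}
    - {"claw": 0,"tx": 0.0155,"ty": 0,"tz": -0.0586,"ax": 0,"ay": -11.46,"az": 0}

```text
time: 5.75
position: [0.5352, -0.1193, 0.2168]
tool_rot: [1.666, 2.358, -0.257]
wrist_force: [-8.4, -6.3, -1.6]
finger_gap: 0.0106
gripper_force: 78.3
```

```bash
python3 d.py .531 -.150 .130; python3 -c "
from h import *
a=imaging.get_image('scene')[90:320,200:480,::-1]
cv2.imwrite('pics/c5.png',cv2.convertScaleAbs(cv2.resize(a,None,fx=2.5,fy=2.5,interpolation=cv2.INTER_CUBIC),alpha=1.8,beta=20))"
```

```text
t 5.75 pos [ 0.5352 -0.1193  0.2168] j [ 0.07  0.67 -0.11  1.78  0.58  0.68 -0.13] F [-8.4 -6.3 -1.6] gap 0.01055689452107641 grip 78.32856059074402
goal shift [-0.0006 -0.0139  0.0911] turn [-0.21 17.23 -0.05]
goal-pos in stand y,x,-z [-0.0276 -0.0142  0.0868]
```

View pics/c5.png

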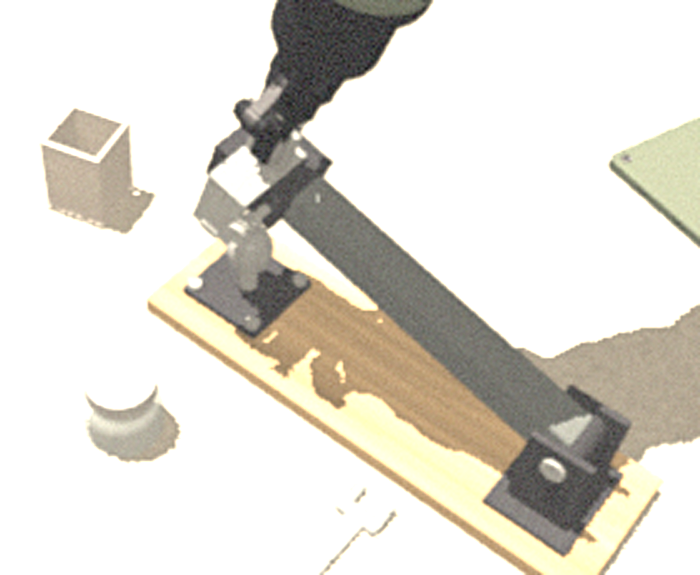

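The picture shows the coupler raised well clear of the ball and still held by the tab; the jar, vessel and wrench in their places. I'll let it settle, then hand in.

arm_command:
  rows:
    - {"claw": 0,"tx": 0,"ty": 0,"tz": 0,"ax": 0,"ay": 0,"az": 0}
    - {"claw": 0,"tx": 0,"ty": 0,"tz": 0,"ax": 0,"ay": 0,"az": 0}
    - {"claw": 0,"tx": 0,"ty": 0,"tz": 0,"ax": 0,"ay": 0,"az": 0}
    - {"claw": 0,"tx": 0,"ty": 0,"tz": 0,"ax": 0,"ay": 0,"az": 0}
    - {"claw": 0,"tx": 0,"ty": 0,"tz": 0,"ax": 0,"ay": 0,"az": 0}

```text
time: 6.3
position: [0.5351, -0.1194, 0.2166]
tool_rot: [1.667, 2.358, -0.257]
wrist_force: [-8.2, -6.5, -2.2]
finger_gap: 0.0107
gripper_force: 78.3
```

```bash
python3 d.py .531 -.150 .130; python3 -c "
from bench import job;print(job.sign_off())"
```

```text
t 6.3 pos [ 0.5351 -0.1194  0.2166] j [ 0.07  0.67 -0.11  1.78  0.58  0.68 -0.13] F [-8.2 -6.5 -2.2] gap 0.010705099995846826 grip 78.3287250995636
goal shift [-0.0006 -0.0137  0.0909] turn [-0.23 17.21 -0.07]
goal-pos in stand y,x,-z [-0.0274 -0.0141  0.0866]
the job is handed in; nothing more can be done
None
```

The job is handed in: I pulled the latch about 14 mm with the drawbar still down, then lifted the coupler about 9 cm (0.3 rad by gripper travel), and the gripper is still holding it steady by the latch tab at 78 N; the jar, vessel and wrench were not touched, and the sign-off gave no verdict.

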